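# Lock a filter cartridge into the field lab's water filter

## Robot

A 7-joint arm with a two-finger parallel gripper is mounted at the origin on the work surface. World frame = base frame: x ahead of the robot, y to its left, z up, the work surface at z = 0. Lengths are in m, angles in rad, forces in N, time in s.
With the tool pointing down it reaches from about 0.425 to 0.925 m from the base axis. Payload 6.8 kg.
Tool frame: the origin (TCP) lies between the finger pads; the fingertips stand 11 mm ahead of it and the grasp point (between the pads) lies 8 mm behind it; z points along the fingers, y is the line along which they close (so a half turn about z gives the same grasp; the last joint's range is limited). The gripper opens to 85 mm and grips with 20 to 120 N. Pads are 22 mm wide; open, the fingers measure 114 mm over their backs; the gripper's body (76 mm by 85 mm) begins 54 mm behind the grasp point. The pads swing forward as they close: fully open they stand 13 mm farther back than shut.
Start: joints at [-1.275, 0.477, 0.022, 1.555, -0.011, 1.109, -0.083], TCP at [0.265, 0.621, 0.208] pointing down, gripper open.
Joint ranges: [-2.96, 2.96], [-0.34, 2.1], [-1.41, 1.46], [0.24, 2.44], [-1.37, 4.51], [0.17, 1.92], [-2.96, 2.96]. Speed limits (rad/s): [2.39, 2.39, 3.14, 3.14, 3.14, 3.14, 3.14].

## Interface

Orientations are given as a rotation vector (axis times angle).
In Python, from bench import r gives the robot as it stands.
- The arm moves only by the tool send_rows, never from a script. Its argument "deltas" is a list of rows, each an object of numbers: "dx", "dy", "dz": the shift along the world's x, y, z in mm; "rx", "ry", "rz": the turn, a rotation vector about the world's x, y, z in degrees. A call has 1 to 5 rows; each row is the pose to reach, as a shift and turn from the pose commanded when the call began; what a row does not reach only later rows make up. A row lasts 1/12 s, in which the tool goes at most 41.7 mm and 7.16 degrees, less where a joint would pass 70% of its speed; a pose out of reach is approached as far as the arm can. A call with a gripper value outside its range is refused whole. "jaw" is the finger opening in mm, from 0 to 85.4, set as the call begins (left out, the last holds). The fingers move at their own pace and stop on an object; "newtons" is the grip in N (left out, the last holds). Time passes only in rows, so rows that repeat a pose let the fingers close. It gives the time, the measured TCP pose, the force, the opening and the grip force at its end, in the units of the state.
- r.get_obs(): the state, without advancing time (a new reading comes with each control period).
- r.grab_frame(name): name is "scene" or "top" or "wrist"; returns a dict with "frame" (400x640x3 uint8, blue, green, red), "z_map" (400x640 float32, m along the optical axis (not along the pixel's ray), 0 where there is no reading), "vertical_fov" (degrees; the focal length in pixels is half the picture's height over the tangent of half this angle, whatever the lens; pixels are square), "cx", "cy" (the principal point, pixels), "xyz" and "orientation" of the camera in the world. Camera axes: x right, y down, z forward; pixel columns grow to the right and rows downward; lengths in m; the calibration is good to about 2 mm. A picture is of the moment at which its call begins.
- r.hand_in(): hands the job in; it is judged then, once.
The state is a dict: "clock": time; "joints": joint angles; "qvel": joint speeds; "tau": joint torques, N m; "tcp_pos": TCP position; "orientation": TCP orientation; "contact_force": force on the tool from outside, world axes, zero at the start; "moment": the same for the moment, N m; "grip_width": finger opening in m; "gripper_force": force on a finger pad.
Only numpy, scipy, OpenCV 4.12 (cv2) and the standard library are available. Lean on these libraries where they do the work, as an engineer would, in place of code of your own. Each camera call takes 0.05 s, during which the arm holds its last target. There are 200 camera calls.

## Task

Fit the loose filter cartridge into the round socket on top of the white water-filter unit: find the entry slots by turning it under light pressure, push it all the way down against the spring, twist it a quarter turn clockwise (seen from above) until its pins spring up into the lock, and let go so that it stays locked and upright. Be gentle: never force the cartridge against the unit with more than 45 N, and leave the vials and the tube rack where they are.

Things in the scene. Friction and masses are not known exactly. Their poses are not given: they have to be found in the camera images.
- cartridge_mid (a point): Centre of the loose filter cartridge (102 mm tall, about 150 g, standing upright), on its axis, 51 mm above its underside. z up its axis. White spigot 40 mm diameter up to 42 mm, foot chamfered to 32 mm over 5 mm; head 48 mm diameter from 45 to 70 mm. Two steel pins, 8 mm diameter, point to +x and -x, 16 mm above the underside, ends 28 mm from the axis. Half a turn fits the same.
- wing (a point): Centre of the cartridge's green upright grip wing, 35 mm above point cartridge_mid: 46 mm long along x (in line with the pins), 12 mm thick along y, 32 mm tall (70 to 102 mm above the underside). Pinch it across its thickness.
- mouth (a point): Centre of the bayonet socket's mouth, on its axis, level with the lip's top, 91 mm above the table. z up; x, y are the housing's, not the ring's. Lip 10 mm thick, bore 43 mm, two opposite slots 12 mm wide, a green block on the rim by each. Cartridge centre is this high above it: pins resting on the lip 39 mm, foot meeting the plunger 33, pins just below the lip 21, bottom stop 18, locked 25.
- unit: White filter unit, fixed: housing 200 (x) by 160 (y) by 55 mm; brass ports reach 42 mm beyond its +x side. Origin: centre of underside; the socket ring (72 mm outside, 36 mm tall) is centred on top. The ring is stiff; its slots lie somewhere from 0.15 to 1.0 rad counter-clockwise (seen from above) of the housing's x axis, not measured: feel or look for them.
- axis (a point): Socket axis at the housing's top. Below the lip the cartridge turns only clockwise seen from above; the lock pockets lie 1.40 rad (80 degrees) clockwise of the slots, a hard end stop about 0.08 rad further. In a pocket the pins spring up 4 mm. Let go part-way, the pins stay under the lip for a re-grip. Twisting against a stop presses the pins with about 40 N per N m.
- plunger (a joint): Spring plunger at the socket's bottom, in m pushed down: 0 up (free), 0.008 cartridge locked, 0.012 pins just below the lip, 0.0155 bottom stop. It pushes up with 3 N at 0, 7 N locked, 11 N at the bottom, so an unlocked cartridge is pushed back up.
- vial_a: Glass sample vial with a metal cap, 29 mm diameter, 62 mm tall, standing; origin at the centre of its underside. Leave alone.
- vial_b: The same kind of vial. Leave alone.
- rack: White foam tube rack 170 mm (x) by 90 mm (y) by 45 mm with green-capped tubes up to 90 mm high; origin at the centre of its underside. Leave alone.
There are look-alikes about, which are no part of the job. There is more than one size of the part that bears cartridge_mid; the job needs the smallest.

How it is judged:
By the outcome, as a careful person would: the job done as asked, in the order asked, and still so for the second after the job is handed in, with the robot touching nothing.
It also fails if it takes over 61 s, if anything falls off the work surface, if the arm or the gripper's body presses on something with over 40 N, if the wrist force passes 120 N, or if a joint passes its speed limit or range.

## Working session

There is one attempt and no reset: what is moved stays moved. The work goes in short steps, Python scripts to look and compute and a tool call to move; the robot and the scene stay as the last step left them, time stands still between calls to the robot, and variables do not carry over. Pictures are saved under pics/ and viewed, at most 10 in all, crops included, and the job is handed in when it is done.

Besides the shell and the picture viewer there is one more tool, called after "Request:" by a JSON object that holds its "name" and its "arguments". send_rows: Moves the arm, as the interface text tells. Its arguments: {"type":"object","properties":{"deltas":{"type":"array","items":{"type":"object","properties":{"dx":{"type":"number"},"dy":{"type":"number"},"dz":{"type":"number"},"rx":{"type":"number"},"ry":{"type":"number"},"rz":{"type":"number"}}}},"jaw":{"type":"number"},"newtons":{"type":"number"}},"required":["deltas"]}

```bash
mkdir -p pics
cat > h.py <<'E'
import numpy as np, cv2
from scipy.spatial.transform import Rotation as R
from bench import r
def grab(n):
    f=r.grab_frame(n); np.savez('/tmp/'+n+'.npz',**f); return f
def load(n): return dict(np.load('/tmp/'+n+'.npz'))
def K(f): return 200/np.tan(np.radians(float(f['vertical_fov']))/2)
def Rm(f):
    o=np.array(f['orientation']); return R.from_rotvec(o) if o.size==3 else R.from_matrix(o)
def ray(f,u,v):
    d=np.stack([(np.asarray(u,float)-f['cx'])/K(f),(np.asarray(v,float)-f['cy'])/K(f),np.ones(np.shape(u))],-1)
    return d
def plane(f,u,v,z):
    d=Rm(f).apply(np.atleast_2d(ray(f,u,v))); c=np.array(f['xyz']); return c+d*((z-c[2])/d[:,2])[:,None]
def cloud(f):
    v,u=np.mgrid[:400,:640]; d=ray(f,u,v)*f['z_map'][...,None]
    return (Rm(f).apply(d.reshape(-1,3))+np.array(f['xyz'])).reshape(400,640,3)
E
python3 - <<'E'
from h import *
fs=[grab(n) for n in ("top","scene")]
for n,f in zip(("top","scene"),fs):
    print(n,f['vertical_fov'],f['cx'],f['cy'],f['xyz'],f['orientation']); cv2.imwrite(f'pics/{n}0.png',f['frame'])
print(r.get_obs())
E
```

```text
top 49.4713754448247 316.66275757523334 195.42006761124253 [0.47887357 0.10140407 0.96899645] [-2.18793101  2.17369776 -0.0586679 ]
scene 49.65750112811076 315.25905427039226 205.02647021318762 [ 1.22909931 -0.14287605  0.75776383] [-1.9474297  -1.36282856  0.60509274]
{'clock': 0.1, 'joints': array([-1.27510036,  0.47770925,  0.02233775,  1.55633062, -0.01152722,
        1.1092753 , -0.08309785]), 'qvel': array([-2.77252064e-04,  9.47678888e-04, -1.39951813e-03, -3.80090430e-03,
        3.88963533e-05,  5.73519380e-04,  1.05360712e-03]), 'tau': array([ 4.73318170e-03, -5.97754633e+01,  1.61385108e+00, -2.81954777e+01,
        1.27912933e-02,  5.04098964e-03,  4.78247415e-06]), 'tcp_pos': array([0.26499838, 0.62020457, 0.20663762]), 'orientation': array([-6.29911488e-01, -3.07755561e+00,  2.47833952e-03]), 'contact_force': array([-0.36313879, -0.27669408,  0.16174618]), 'moment': array([-0.03416946, -0.00585379, -0.0386719 ]), 'gripper_force': 0.0, 'grip_width': 0.08545531243267612}
```

View pics/top0.png

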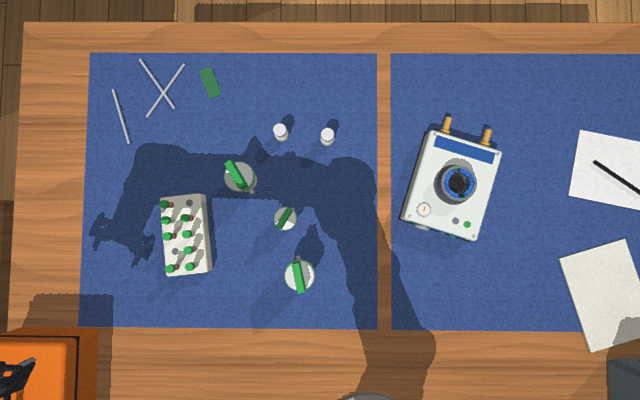

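View pics/scene0.png

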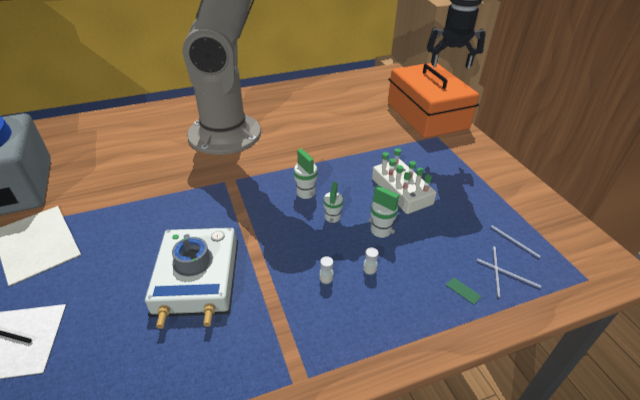

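The top view shows three cartridges: two larger at (240,176) and (299,274), and the smallest at (285,218). The unit's socket is at (458,183), the vials at (280,131) and (327,136), and the rack at (186,235). Both views agree, so I'll measure next.

Run:
```python
from h import *
f=load('top'); c=cloud(f); hsv=cv2.cvtColor(f['frame'],cv2.COLOR_BGR2HSV)
g=cv2.inRange(hsv,(45,90,40),(85,255,255))
n,l,s,ct=cv2.connectedComponentsWithStats(g)
for i in range(1,n):
    if s[i,4]<15: continue
    m=l==i; z=c[...,2][m]; zt=np.percentile(z,80)
    mm=m&(abs(c[...,2]-zt)<.006)
    v,u=np.nonzero(mm); p=plane(f,u,v,zt)[:,:2]
    rc=cv2.minAreaRect(p.astype(np.float32)*1000)
    print(ct[i].round(),s[i,4],'z',zt.round(3),'mean',p.mean(0).round(4),'rect',np.round(rc[0],1),np.round(rc[1],1),round(rc[2],1), 'ang',np.degrees(np.arctan2(*np.linalg.svd(p-p.mean(0))[2][0][::-1])).round(1))
# unit
roi=np.zeros((400,640),bool); roi[110:260,390:520]=1
z=c[...,2]
for nm,lo,hi in(("ring",.085,.097),("house",.048,.06)):
    m=roi&(z>lo)&(z<hi); p=c[m]; print(nm,m.sum(),np.median(p[:,2]).round(4))
    rc=cv2.minAreaRect((p[:,:2]*1000).astype(np.float32)); print(rc)
    print(cv2.minEnclosingCircle((p[:,:2]*1000).astype(np.float32)))
for nm,(u,v) in dict(va=(280,131),vb=(327,136)).items():
    print(nm,c[v-3:v+4,u-3:u+4].reshape(-1,3).mean(0).round(3))
big=cv2.resize(f['frame'][150:235,410:510],None,fx=5,fy=5,interpolation=cv2.INTER_CUBIC)
big2=cv2.resize(f['frame'][190:250,255:315],None,fx=5,fy=5,interpolation=cv2.INTER_CUBIC)
w=np.zeros((425,800,3),np.uint8); w[:,:500]=big; w[:300,500:]=big2; cv2.imwrite('pics/c1.png',w)
```

```text
[210.  82.] 389 z 0.005 mean [0.8006 0.3593] rect [800.6 359.2] [69.3 29.8] 23.0 ang -157.3
[235. 174.] 295 z 0.131 mean [0.577  0.2738] rect [576.4 273.6] [58.4 15. ] 31.8 ang -147.9
[164. 204.] 64 z 0.091 mean [0.5192 0.4254] rect [519.4 425.7] [14.4 16.3] 1.7 ang 76.2
[284. 218.] 135 z 0.103 mean [0.4917 0.179 ] rect [491.6 179.2] [11.3 44. ] 58.9 ang 149.1
[185. 218.] 56 z 0.091 mean [0.4906 0.3815] rect [490.3 381.1] [12.2 14.4] 0.4 ang -82.2
[165. 220.] 61 z 0.091 mean [0.486  0.4214] rect [486.  420.7] [12.2 16.4] 0.4 ang -89.6
[467. 224.] 34 z 0.059 mean [ 0.4818 -0.1996] rect [ 482.3 -199.8] [11.6 11.9] 44.8 ang -99.7
[186. 234.] 61 z 0.09 mean [0.4587 0.3778] rect [459.  377.3] [14.1 16.3] 0.4 ang 78.5
[166. 236.] 62 z 0.091 mean [0.4536 0.4173] rect [453.7 416.6] [12.1 18.4] 0.4 ang -93.9
[188. 250.] 58 z 0.091 mean [0.4263 0.374 ] rect [426.3 374.1] [14.6 15.2] 64.5 ang -69.8
[298. 277.] 272 z 0.131 mean [0.3774 0.1472] rect [377.6 147.2] [58.7 14.5] 11.6 ang -168.1
[189. 266.] 62 z 0.091 mean [0.3932 0.3701] rect [393.4 369.9] [14.3 15.5] 45.7 ang -65.8
[169. 268.] 65 z 0.091 mean [0.3887 0.4098] rect [388.5 409.8] [14.  16.3] 0.5 ang -73.5
ring 643 0.0908
((565.4846801757812, -172.75912475585938), (71.28350067138672, 71.64793395996094), 46.08692932128906)
((566.0388793945312, -173.25355529785156), 36.71980285644531)
house 6029 0.055
((564.3596801757812, -172.85023498535156), (160.24716186523438, 202.76885986328125), 72.75204467773438)
((565.1145629882812, -173.2699737548828), 124.72392272949219)
va [0.676 0.192 0.062]
vb [0.662 0.093 0.081]
```

View pics/c1.png

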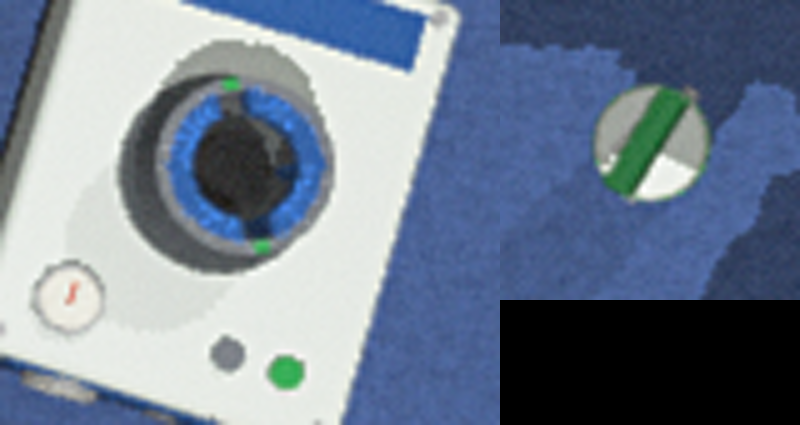

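The crop shows the two green slot blocks near (231,84) and (262,246), which puts the slots at about +11° in world. The small cartridge's wing is at about -31°. I'll move above the cartridge.

Request:
{"name": "send_rows", "arguments": {"deltas": [{"dx": 15,"dy": -29,"dz": 10,"rz": -2},{"dx": 33,"dy": -64,"dz": 20,"rz": -4},{"dx": 51,"dy": -99,"dz": 30,"rz": -6},{"dx": 69,"dy": -135,"dz": 40,"rz": -8},{"dx": 87,"dy": -170,"dz": 40,"rz": -8}], "jaw": 50}}

```text
$.deltas[0]: bad value
```

Request:
{"name": "send_rows", "arguments": {"deltas": [{"dx": 18,"dy": -35},{"dx": 36,"dy": -70},{"dx": 54,"dy": -106},{"dx": 72,"dy": -141},{"dx": 90,"dy": -176}]}}

```text
$.deltas[0]: bad value
```

Request:
{"name": "send_rows", "arguments": {"deltas": [{"dx": 18,"dy": -35},{"dx": 36,"dy": -70},{"dx": 48,"dy": -95},{"dx": 48,"dy": -95},{"dx": 48,"dy": -95}]}}

```text
$.deltas[0]: bad value
```

Run:
```python
from h import *
o=r.get_obs(); print({k:np.round(o[k],3) for k in('clock','joints','tcp_pos','contact_force','grip_width')}); M=R.from_rotvec(o['orientation']).as_matrix(); print(M.round(3))
print('y ang',np.degrees(np.arctan2(M[1,1],M[0,1])))
for n in('wrist','top'):
    f=grab(n); c=cloud(f); hsv=cv2.cvtColor(f['frame'],cv2.COLOR_BGR2HSV); cv2.imwrite(f'pics/{n}2.png',f['frame'])
    g=cv2.inRange(hsv,(45,90,40),(85,255,255))
    m=(g>0)&(abs(c[...,2]-.102)<.006)&(np.hypot(c[...,0]-.4917,c[...,1]-.179)<.04)
    if m.sum()<20: print(n,'none'); continue
    v,u=np.nonzero(m); p=plane(f,u,v,.102)[:,:2]*1000
    print(n,m.sum(),cv2.minAreaRect(p.astype(np.float32)))
```

```text
{'clock': np.float64(0.1), 'joints': array([-1.275,  0.478,  0.022,  1.556, -0.012,  1.109, -0.083]), 'tcp_pos': array([0.265, 0.62 , 0.207]), 'contact_force': array([-0.363, -0.277,  0.162]), 'grip_width': np.float64(0.085)}
[[-0.92   0.393 -0.001]
 [ 0.393  0.92  -0.001]
 [-0.    -0.002 -1.   ]]
y ang 66.86502883789414
wrist none
top 124 ((491.6332702636719, 179.21881103515625), (10.99205493927002, 44.045257568359375), 59.572296142578125)
```

View pics/wrist2.png

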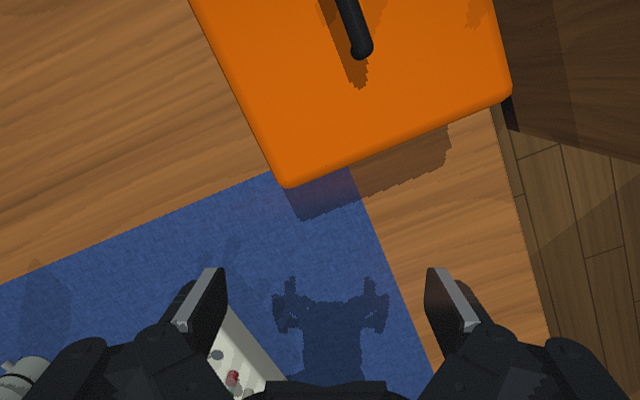

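The rows were refused, so the arm hasn't moved: the picture shows the toolbox still under the gripper. Each row probably needs all six keys.

Request:
{"name": "send_rows", "arguments": {"deltas": [{"dx": 15,"dy": -29,"dz": 10,"rx": 0,"ry": 0,"rz": -2},{"dx": 33,"dy": -64,"dz": 20,"rx": 0,"ry": 0,"rz": -4},{"dx": 51,"dy": -99,"dz": 30,"rx": 0,"ry": 0,"rz": -6},{"dx": 69,"dy": -135,"dz": 40,"rx": 0,"ry": 0,"rz": -8},{"dx": 87,"dy": -170,"dz": 40,"rx": 0,"ry": 0,"rz": -8}], "jaw": 50, "newtons": 60}}

```text
clock: 0.62
tcp_pos: [0.3535, 0.4497, 0.2494]
orientation: [0.846, 3.025, 0.005]
contact_force: [1.3, -0.4, -0.4]
grip_width: 0.0504
gripper_force: 0.0
```

Request:
{"name": "send_rows", "arguments": {"deltas": [{"dx": 18,"dy": -35,"dz": 0,"rx": 0,"ry": 0,"rz": 0},{"dx": 36,"dy": -70,"dz": 0,"rx": 0,"ry": 0,"rz": 0},{"dx": 54,"dy": -106,"dz": 0,"rx": 0,"ry": 0,"rz": 0},{"dx": 72,"dy": -141,"dz": 0,"rx": 0,"ry": 0,"rz": 0},{"dx": 90,"dy": -176,"dz": 0,"rx": 0,"ry": 0,"rz": 0}]}}

```text
clock: 1.03
tcp_pos: [0.4426, 0.2728, 0.2476]
orientation: [-0.843, -3.026, -0.0]
contact_force: [1.6, 1.0, -0.6]
grip_width: 0.05
gripper_force: 0.0
```

Request:
{"name": "send_rows", "arguments": {"deltas": [{"dx": 18,"dy": -35,"dz": 0,"rx": 0,"ry": 0,"rz": 0},{"dx": 36,"dy": -70,"dz": -30,"rx": 0,"ry": 0,"rz": 0},{"dx": 49,"dy": -95,"dz": -60,"rx": 0,"ry": 0,"rz": 0},{"dx": 49,"dy": -95,"dz": -70,"rx": 0,"ry": 0,"rz": 0},{"dx": 49,"dy": -95,"dz": -70,"rx": 0,"ry": 0,"rz": 0}]}}

```text
clock: 1.45
tcp_pos: [0.4898, 0.1759, 0.1743]
orientation: [-0.85, -3.02, 0.008]
contact_force: [-0.3, 0.5, -0.0]
grip_width: 0.0499
gripper_force: 0.0
```

```bash
cat > look.py <<'E'
from h import *
def obs():
    o=r.get_obs(); M=R.from_rotvec(o['orientation']).as_matrix()
    print({k:np.round(o[k],4) for k in('clock','joints','tcp_pos','contact_force','moment','grip_width','gripper_force')},'yang',np.degrees(np.arctan2(M[1,1],M[0,1])).round(2),'z',M[:,2].round(4)); return o,M
E
python3 - <<'E'
from look import *
obs()
f=grab('wrist'); c=cloud(f); hsv=cv2.cvtColor(f['frame'],cv2.COLOR_BGR2HSV); cv2.imwrite('pics/w3.png',f['frame'])
g=cv2.inRange(hsv,(45,90,40),(85,255,255))
m=(g>0)&(abs(c[...,2]-.102)<.006)&(np.hypot(c[...,0]-.4917,c[...,1]-.179)<.05)
print(m.sum())
if m.sum()>20:
    v,u=np.nonzero(m); p=plane(f,u,v,.102)[:,:2]*1000
    print(cv2.minAreaRect(p.astype(np.float32)),p.mean(0))
E
```

```text
{'clock': np.float64(1.45), 'joints': array([-0.6905,  0.2664,  0.268 ,  1.9675, -0.0857,  0.9248,  0.643 ]), 'tcp_pos': array([0.4898, 0.1759, 0.1743]), 'contact_force': array([-0.2776,  0.517 , -0.019 ]), 'moment': array([-0.0118,  0.0501,  0.0387]), 'grip_width': np.float64(0.0499), 'gripper_force': np.float64(0.0)} yang 58.58 z [-0.0051 -0.0038 -1.    ]
953
((490.71533203125, 179.49240112304688), (11.137540817260742, 45.74095153808594), 58.752105712890625) [490.43374029 179.54360357]
```

View pics/w3.png

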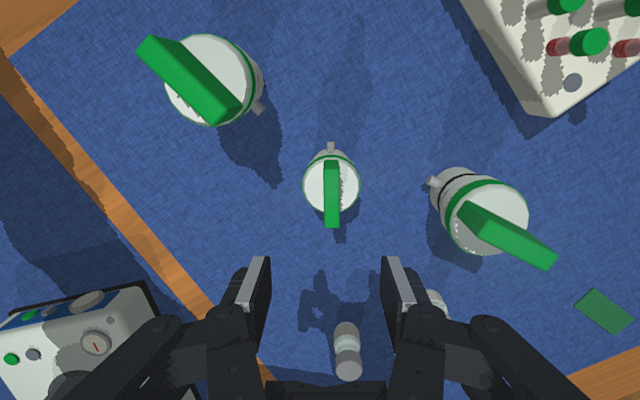

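The wrist view shows the small wing at (331,193), in line with the gripper, at (0.491, 0.179) and about -31°. I'll descend.

Request:
{"name": "send_rows", "arguments": {"deltas": [{"dx": 0,"dy": 0,"dz": -25,"rx": 0,"ry": 0,"rz": 0},{"dx": 0,"dy": 0,"dz": -55,"rx": 0,"ry": 0,"rz": 0},{"dx": 0,"dy": 0,"dz": -70,"rx": 0,"ry": 0,"rz": 0},{"dx": 0,"dy": 0,"dz": -70,"rx": 0,"ry": 0,"rz": 0},{"dx": 0,"dy": 0,"dz": -70,"rx": 0,"ry": 0,"rz": 0}]}}

```text
clock: 1.92
tcp_pos: [0.4912, 0.1814, 0.1083]
orientation: [-0.84, -3.027, -0.001]
contact_force: [1.0, 1.1, 0.8]
grip_width: 0.0498
gripper_force: 0.0
```

Request:
{"name": "send_rows", "arguments": {"deltas": [{"dx": 0,"dy": 0,"dz": -10,"rx": 0,"ry": 0,"rz": 0},{"dx": 0,"dy": 0,"dz": -20,"rx": 0,"ry": 0,"rz": 0},{"dx": 0,"dy": 0,"dz": -20,"rx": 0,"ry": 0,"rz": 0},{"dx": 0,"dy": 0,"dz": -20,"rx": 0,"ry": 0,"rz": 0}]}}

```text
clock: 2.25
tcp_pos: [0.491, 0.1798, 0.0874]
orientation: [-0.843, -3.026, 0.001]
contact_force: [0.1, 0.5, 0.2]
grip_width: 0.0502
gripper_force: 0.0
```

Request:
{"name": "send_rows", "arguments": {"deltas": [{"dx": 0,"dy": 0,"dz": 0,"rx": 0,"ry": 0,"rz": 0},{"dx": 0,"dy": 0,"dz": 0,"rx": 0,"ry": 0,"rz": 0},{"dx": 0,"dy": 0,"dz": 0,"rx": 0,"ry": 0,"rz": 0},{"dx": 0,"dy": 0,"dz": 0,"rx": 0,"ry": 0,"rz": 0},{"dx": 0,"dy": 0,"dz": 0,"rx": 0,"ry": 0,"rz": 0}], "jaw": 0, "newtons": 80}}

```text
clock: 2.67
tcp_pos: [0.4914, 0.1798, 0.0877]
orientation: [0.843, 3.026, 0.001]
contact_force: [-0.7, 0.1, -0.3]
grip_width: 0.0004
gripper_force: 0.0
```

Request:
{"name": "send_rows", "arguments": {"deltas": [{"dx": 0,"dy": 0,"dz": 5,"rx": 0,"ry": 0,"rz": 0},{"dx": 0,"dy": 0,"dz": 30,"rx": 0,"ry": 0,"rz": 0},{"dx": 0,"dy": 0,"dz": 60,"rx": 0,"ry": 0,"rz": 0},{"dx": 0,"dy": 0,"dz": 90,"rx": 0,"ry": 0,"rz": 0},{"dx": 0,"dy": 0,"dz": 125,"rx": 0,"ry": 0,"rz": 0}]}}

```text
clock: 3.08
tcp_pos: [0.4904, 0.1792, 0.2135]
orientation: [-0.843, -3.025, 0.002]
contact_force: [0.5, 0.4, -0.5]
grip_width: -0.0001
gripper_force: 0.0
```

Run:
```python
from look import *
obs()
f=grab('top'); c=cloud(f); cv2.imwrite('pics/t4.png',f['frame'])
hsv=cv2.cvtColor(f['frame'],cv2.COLOR_BGR2HSV); g=cv2.inRange(hsv,(45,90,40),(85,255,255))
n,l,s,ct=cv2.connectedComponentsWithStats(g[:210,440:480])
B=[]
for i in range(1,n):
    q=ct[i]+[440,0]; p=plane(f,*q[:,None],.093)[0] ; print(q.round(1),s[i,4],p.round(4)); B.append(p)
if len(B)==2: d=B[0]-B[1]; print(np.degrees(np.arctan2(d[1],d[0])),(B[0]+B[1])/2,np.hypot(*d[:2]))
# ring bore: dark-blue edges via height mask with hole filled
m=((abs(c[...,2]-.091)<.006)).astype(np.uint8); m[:,:430]=0;m[:,490:]=0;m[:150]=0;m[215:]=0
cs,_=cv2.findContours(m,cv2.RETR_EXTERNAL,cv2.CHAIN_APPROX_NONE); k=max(cs,key=cv2.contourArea)[:,0]
e=cv2.fitEllipse(k); print(e, plane(f,[e[0][0]],[e[0][1]],.091))
```

```text
{'clock': np.float64(3.0833), 'joints': array([-0.706 ,  0.2204,  0.2762,  1.9256, -0.0703,  1.0066,  0.6287]), 'tcp_pos': array([0.4904, 0.1792, 0.2135]), 'contact_force': array([ 0.4648,  0.4164, -0.5375]), 'moment': array([ 0.0609, -0.0533,  0.0178]), 'grip_width': np.float64(-0.0001), 'gripper_force': np.float64(0.0)} yang 58.85 z [-0.0015 -0.001  -1.    ]
[455.9 166.1] 8 [ 0.5988 -0.168   0.093 ]
[462. 199.] 9 [ 0.5323 -0.1793  0.093 ]
9.646073882638127 [ 0.56555784 -0.17363197  0.093     ] 0.06751401739092253
((458.2170715332031, 182.84962463378906), (34.827877044677734, 35.96878433227539), 99.47814178466797) [[ 0.56507641 -0.17281522  0.091     ]]
```

Run:
```python
from h import *
f=grab('wrist'); g=grab('scene'); cv2.imwrite('pics/w5.png',np.hstack([f['frame'][:,160:520], cv2.resize(g['frame'][100:300,250:450],(400,400))]))
c=cloud(f); hsv=cv2.cvtColor(f['frame'],cv2.COLOR_BGR2HSV)
m=(cv2.inRange(hsv,(45,90,40),(85,255,255))>0)&(np.hypot(c[...,0]-.4917,c[...,1]-.179)<.06)&(c[...,2]<.115)
print(m.sum(), np.percentile(c[m],[5,50,95],axis=0).round(3))
```

```text
869 [[0.47  0.165 0.063]
 [0.488 0.181 0.101]
 [0.511 0.194 0.102]]
```

View pics/w5.png

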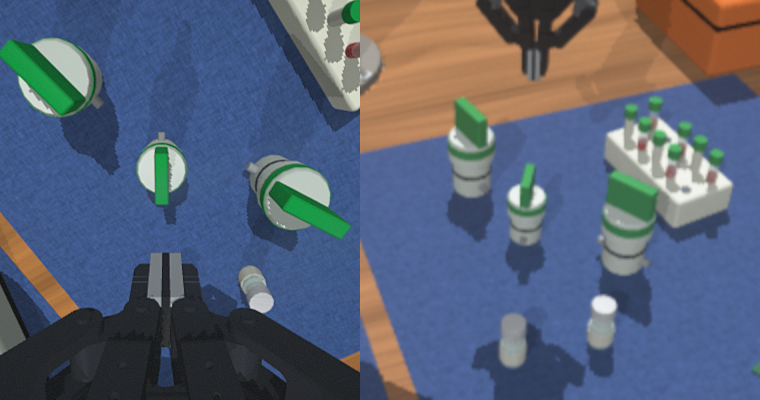

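The cartridge stands untouched and the fingers closed on nothing. I'll check where the fingertips really are against the reported TCP.

Run:
```python
from look import *
o,M=obs()
for n in('scene','top','wrist'):
    f=load(n) if n!='top' else grab('top'); c=cloud(f); print(n,f['xyz'],Rm(f).as_matrix()[:,2].round(3))
    T=np.array(o['tcp_pos'])+M@[0,0,.011]
    q=Rm(f).inv().apply(T-f['xyz']); print('tip predicted px',(q[:2]/q[2]*K(f)+[f['cx'],f['cy']]).round(1),q[2].round(3))
f=load('scene'); c=cloud(f); m=(c[...,2]>.14)&(np.hypot(c[...,0]-.45,c[...,1]-.18)<.15); m[:,:250]&=False
v,u=np.nonzero(m); i=np.argsort(v)[-12:]
print(np.c_[u[i],v[i],c[v[i],u[i]].round(4)])
f=load('top'); c=cloud(f); m=(c[...,2]>.14)&(np.hypot(c[...,0]-.45,c[...,1]-.18)<.2); print(m.sum(), c[m].mean(0) if m.sum() else'')
f=load('wrist'); c=cloud(f); print(c[290,[310,318,325,332,340]].round(4), c[258,[315,320,325,330,335]].round(4))
```

```text
{'clock': np.float64(3.2333), 'joints': array([-0.7058,  0.2181,  0.2764,  1.9227, -0.071 ,  1.0035,  0.6294]), 'tcp_pos': array([0.4931, 0.1805, 0.2157]), 'contact_force': array([-0.3461,  0.1761, -0.6733]), 'moment': array([-0.0192, -0.0074,  0.0306]), 'grip_width': np.float64(-0.0001), 'gripper_force': np.float64(0.0)} yang 58.85 z [ 0.0056  0.0034 -1.    ]
scene [ 1.22909931 -0.14287605  0.75776383] [-0.7    0.262 -0.664]
tip predicted px [335.9 151.8] 0.967
top [0.47887357 0.10140407 0.96899645] [ 0.067  0.014 -0.998]
tip predicted px [277.5 216.2] 0.765
wrist [0.42289814 0.22203066 0.38597616] [ 0.286 -0.164 -0.944]
tip predicted px [324.4 229.4] 0.198
[[3.410e+02 1.380e+02 5.063e-01 1.852e-01 2.479e-01]
 [3.340e+02 1.390e+02 5.019e-01 1.709e-01 2.458e-01]
 [3.350e+02 1.390e+02 5.033e-01 1.726e-01 2.463e-01]
 [3.370e+02 1.390e+02 5.054e-01 1.764e-01 2.467e-01]
 [3.380e+02 1.390e+02 5.057e-01 1.786e-01 2.465e-01]
 [3.390e+02 1.390e+02 5.073e-01 1.802e-01 2.470e-01]
 [3.340e+02 1.400e+02 5.005e-01 1.715e-01 2.423e-01]
 [3.350e+02 1.400e+02 5.012e-01 1.736e-01 2.423e-01]
 [3.360e+02 1.400e+02 5.049e-01 1.743e-01 2.444e-01]
 [3.370e+02 1.400e+02 5.055e-01 1.764e-01 2.443e-01]
 [3.380e+02 1.400e+02 5.049e-01 1.790e-01 2.433e-01]
 [3.390e+02 1.400e+02 5.057e-01 1.810e-01 2.434e-01]]
29477 [0.44123508 0.14885871 0.65601686]
[[0.4837 0.1797 0.276 ]
 [0.4839 0.183  0.2782]
 [0.4857 0.1849 0.2775]
 [0.4875 0.1868 0.2766]
 [0.4884 0.1896 0.2776]] [[0.4837 0.1813 0.2533]
 [0.4847 0.1832 0.2537]
 [0.4862 0.1848 0.2527]
 [0.487  0.1868 0.2535]
 [0.4879 0.1888 0.254 ]]
```

Both cameras put the real fingertips at z≈0.242, about 38 mm higher than the reported TCP and stated geometry imply. The sideways position agrees. So the reach along the tool is short by about 38 mm, and I'll aim for TCP z≈0.05, checking on the way down.

Request:
{"name": "send_rows", "arguments": {"deltas": [{"dx": 0,"dy": 0,"dz": -30,"rx": 0,"ry": 0,"rz": 0},{"dx": 0,"dy": 0,"dz": -60,"rx": 0,"ry": 0,"rz": 0},{"dx": 0,"dy": 0,"dz": -90,"rx": 0,"ry": 0,"rz": 0},{"dx": 0,"dy": 0,"dz": -115,"rx": 0,"ry": 0,"rz": 0},{"dx": 0,"dy": 0,"dz": -125,"rx": 0,"ry": 0,"rz": 0}], "jaw": 40}}

```text
clock: 3.7
tcp_pos: [0.4878, 0.1782, 0.0831]
orientation: [-0.841, -3.021, 0.009]
contact_force: [-0.3, 0.1, 0.2]
grip_width: 0.0399
gripper_force: 0.0
```

Request:
{"name": "send_rows", "arguments": {"deltas": [{"dx": 0,"dy": 0,"dz": -10,"rx": 0,"ry": 0,"rz": 0},{"dx": 0,"dy": 0,"dz": -20,"rx": 0,"ry": 0,"rz": 0},{"dx": 0,"dy": 0,"dz": -28,"rx": 0,"ry": 0,"rz": 0},{"dx": 0,"dy": 0,"dz": -28,"rx": 0,"ry": 0,"rz": 0},{"dx": 0,"dy": 0,"dz": -28,"rx": 0,"ry": 0,"rz": 0}]}}

```text
clock: 4.12
tcp_pos: [0.4915, 0.1798, 0.0598]
orientation: [0.843, 3.026, 0.0]
contact_force: [-0.5, -0.1, 0.3]
grip_width: 0.0399
gripper_force: 0.0
```

Run:
```python
from look import *
obs()
f=grab('wrist'); s=grab('scene')
cv2.imwrite('pics/w6.png',np.hstack([f['frame'][100:,200:460], cv2.resize(s['frame'][120:270,270:420],(500,500))[100:400]]))
```

```text
{'clock': np.float64(4.1167), 'joints': array([-0.6553,  0.4358,  0.2302,  2.0529, -0.1561,  0.6687,  0.7041]), 'tcp_pos': array([0.4915, 0.1798, 0.0598]), 'contact_force': array([-0.456 , -0.1471,  0.3461]), 'moment': array([0.037 , 0.0343, 0.001 ]), 'grip_width': np.float64(0.0399), 'gripper_force': np.float64(0.0)} yang 58.86 z [ 2.e-04  2.e-04 -1.e+00]
```

View pics/w6.png

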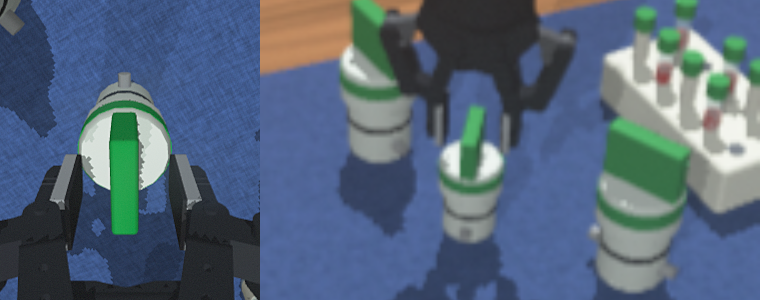

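The fingers now straddle the wing, with the tips about 15 mm above the head and clear of the neighbours. I'll go 10 mm further down and close.

Request:
{"name": "send_rows", "arguments": {"deltas": [{"dx": 0,"dy": 0,"dz": -5,"rx": 0,"ry": 0,"rz": 0},{"dx": 0,"dy": 0,"dz": -10,"rx": 0,"ry": 0,"rz": 0},{"dx": 0,"dy": 0,"dz": -10,"rx": 0,"ry": 0,"rz": 0}]}}

```text
clock: 4.47
tcp_pos: [0.4907, 0.1796, 0.0488]
orientation: [-0.843, -3.026, 0.001]
contact_force: [0.4, -0.2, -0.8]
grip_width: 0.0399
gripper_force: 0.0
```

Request:
{"name": "send_rows", "arguments": {"deltas": [{"dx": 0,"dy": 0,"dz": 0,"rx": 0,"ry": 0,"rz": 0},{"dx": 0,"dy": 0,"dz": 0,"rx": 0,"ry": 0,"rz": 0},{"dx": 0,"dy": 0,"dz": 0,"rx": 0,"ry": 0,"rz": 0},{"dx": 0,"dy": 0,"dz": 0,"rx": 0,"ry": 0,"rz": 0},{"dx": 0,"dy": 0,"dz": 0,"rx": 0,"ry": 0,"rz": 0}], "jaw": 0, "newtons": 80}}

```text
clock: 4.88
tcp_pos: [0.4914, 0.1798, 0.0497]
orientation: [0.843, 3.026, 0.001]
contact_force: [0.6, -0.1, 1.2]
grip_width: 0.0107
gripper_force: 78.4
```

Gripped: width 10.7 mm at 78 N. I'll lift and carry, turning the pins to about 10° short of the slots.

Request:
{"name": "send_rows", "arguments": {"deltas": [{"dx": 0,"dy": 0,"dz": 10,"rx": 0,"ry": 0,"rz": 0},{"dx": 0,"dy": 0,"dz": 35,"rx": 0,"ry": 0,"rz": 0},{"dx": 0,"dy": 0,"dz": 65,"rx": 0,"ry": 0,"rz": 0},{"dx": 0,"dy": -10,"dz": 95,"rx": 0,"ry": 0,"rz": 0},{"dx": 4,"dy": -30,"dz": 125,"rx": 0,"ry": 0,"rz": 0}]}}

```text
clock: 5.3
tcp_pos: [0.494, 0.1518, 0.1761]
orientation: [-0.836, -3.027, -0.001]
contact_force: [0.9, 0.4, -1.4]
grip_width: 0.0109
gripper_force: 78.1
```

Request:
{"name": "send_rows", "arguments": {"deltas": [{"dx": 7,"dy": -33,"dz": 0,"rx": 0,"ry": 0,"rz": 3},{"dx": 14,"dy": -66,"dz": 0,"rx": 0,"ry": 0,"rz": 6},{"dx": 21,"dy": -99,"dz": 0,"rx": 0,"ry": 0,"rz": 9},{"dx": 28,"dy": -132,"dz": 0,"rx": 0,"ry": 0,"rz": 12},{"dx": 35,"dy": -165,"dz": 0,"rx": 0,"ry": 0,"rz": 15}]}}

```text
clock: 5.72
tcp_pos: [0.5299, -0.0168, 0.1751]
orientation: [-0.437, -3.111, -0.0]
contact_force: [1.5, -0.2, -1.5]
grip_width: 0.0105
gripper_force: 78.2
```

Request:
{"name": "send_rows", "arguments": {"deltas": [{"dx": 7,"dy": -33,"dz": 0,"rx": 0,"ry": 0,"rz": 3},{"dx": 14,"dy": -66,"dz": 0,"rx": 0,"ry": 0,"rz": 6},{"dx": 21,"dy": -99,"dz": 0,"rx": 0,"ry": 0,"rz": 9},{"dx": 28,"dy": -132,"dz": 0,"rx": 0,"ry": 0,"rz": 12},{"dx": 35,"dy": -158,"dz": 0,"rx": 0,"ry": 0,"rz": 15}]}}

```text
clock: 6.13
tcp_pos: [0.5646, -0.1764, 0.175]
orientation: [-0.03, -3.141, 0.001]
contact_force: [-0.2, -0.3, -1.2]
grip_width: 0.0107
gripper_force: 78.2
```

Request:
{"name": "send_rows", "arguments": {"deltas": [{"dx": 0,"dy": 0,"dz": 0,"rx": 0,"ry": 0,"rz": 0},{"dx": 0,"dy": 0,"dz": 0,"rx": 0,"ry": 0,"rz": 0},{"dx": 0,"dy": 0,"dz": 0,"rx": 0,"ry": 0,"rz": 0}]}}

```text
clock: 6.38
tcp_pos: [0.5648, -0.1725, 0.1745]
orientation: [-0.032, -3.141, -0.001]
contact_force: [-0.6, 0.7, -1.5]
grip_width: 0.0108
gripper_force: 78.3
```

Run:
```python
from look import *
o,M=obs()
f=grab('wrist'); s=grab('scene'); t=grab('top')
w=np.hstack([f['frame'][100:400,200:460], cv2.resize(s['frame'][150:300,120:270],(500,500))[100:400]]); cv2.imwrite('pics/w7.png',w)
# wing in top & wrist at expected height
for n,f in(('top',t),('wrist',f),('scene',s)):
    c=cloud(f); hsv=cv2.cvtColor(f['frame'],cv2.COLOR_BGR2HSV); g=cv2.inRange(hsv,(45,90,40),(85,255,255))>0
    m=g&(np.hypot(c[...,0]-.5653,c[...,1]+.173)<.06)&(c[...,2]>.13)
    if m.sum(): 
        p=c[m]; print(n,m.sum(),np.percentile(p,[2,50,98],axis=0).round(4).tolist())
```

```text
{'clock': np.float64(6.3833), 'joints': array([-0.0622,  0.383 ,  0.3265,  1.8146, -0.1467,  0.9685,  1.8763]), 'tcp_pos': array([ 0.5648, -0.1725,  0.1745]), 'contact_force': array([-0.5956,  0.6913, -1.4994]), 'moment': array([ 0.0462, -0.0208, -0.0256]), 'grip_width': np.float64(0.0108), 'gripper_force': np.float64(78.338)} yang 88.84 z [-8.e-04  8.e-04 -1.e+00]
top 104 [[0.5423, -0.1759, 0.1843], [0.5485, -0.1653, 0.2216], [0.5591, -0.1478, 0.2702]]
wrist 4442 [[0.5415, -0.1907, 0.1826], [0.5521, -0.1738, 0.2252], [0.5856, -0.1576, 0.2268]]
scene 238 [[0.5471, -0.1907, 0.1817], [0.5857, -0.1722, 0.2135], [0.5901, -0.151, 0.2266]]
```

View pics/w7.png

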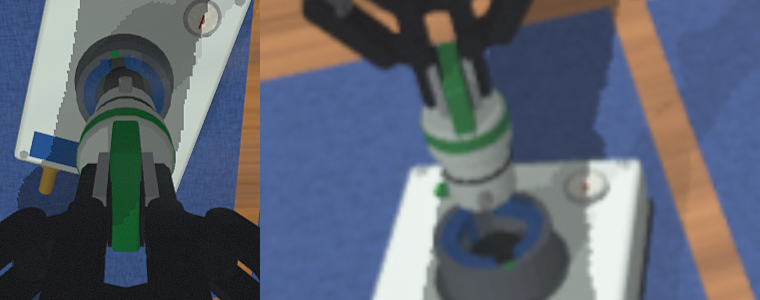

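The cartridge hangs upright over the socket at (0.565, -0.173), with the pins at about -1° and the slots at about +10°. I'll lower it onto the lip.

Request:
{"name": "send_rows", "arguments": {"deltas": [{"dx": 0.5,"dy": 0,"dz": -12,"rx": 0,"ry": 0,"rz": 0},{"dx": 0.5,"dy": 0,"dz": -24,"rx": 0,"ry": 0,"rz": 0},{"dx": 0.5,"dy": 0,"dz": -32,"rx": 0,"ry": 0,"rz": 0},{"dx": 0.5,"dy": 0,"dz": -38,"rx": 0,"ry": 0,"rz": 0},{"dx": 0.5,"dy": 0,"dz": -41,"rx": 0,"ry": 0,"rz": 0}]}}

```text
clock: 6.95
tcp_pos: [0.5647, -0.1729, 0.1317]
orientation: [-0.031, -3.139, -0.001]
contact_force: [-0.2, 0.4, -0.6]
grip_width: 0.0107
gripper_force: 78.4
```

Request:
{"name": "send_rows", "arguments": {"deltas": [{"dx": 0,"dy": 0,"dz": -1,"rx": 0,"ry": 0,"rz": 0},{"dx": 0,"dy": 0,"dz": -2,"rx": 0,"ry": 0,"rz": 0},{"dx": 0,"dy": 0,"dz": -3,"rx": 0,"ry": 0,"rz": 0},{"dx": 0,"dy": 0,"dz": -3,"rx": 0,"ry": 0,"rz": 0}]}}

```text
clock: 7.28
tcp_pos: [0.5659, -0.1734, 0.1307]
orientation: [0.031, 3.141, -0.0]
contact_force: [0.2, 0.7, -2.3]
grip_width: 0.0105
gripper_force: 78.4
```

Request:
{"name": "send_rows", "arguments": {"deltas": [{"dx": 0,"dy": 0,"dz": -0.7,"rx": 0,"ry": 0,"rz": 0},{"dx": 0,"dy": 0,"dz": -1.4,"rx": 0,"ry": 0,"rz": 0},{"dx": 0,"dy": 0,"dz": -2,"rx": 0,"ry": 0,"rz": 0},{"dx": 0,"dy": 0,"dz": -2,"rx": 0,"ry": 0,"rz": 0}]}}

```text
clock: 7.62
tcp_pos: [0.5658, -0.1733, 0.1286]
orientation: [0.031, 3.141, -0.0]
contact_force: [-0.7, -0.7, -2.2]
grip_width: 0.0101
gripper_force: 78.4
```

Request:
{"name": "send_rows", "arguments": {"deltas": [{"dx": 0,"dy": 0,"dz": -0.5,"rx": 0,"ry": 0,"rz": 0},{"dx": 0,"dy": 0,"dz": -1,"rx": 0,"ry": 0,"rz": 0},{"dx": 0,"dy": 0,"dz": -1.5,"rx": 0,"ry": 0,"rz": 0},{"dx": 0,"dy": 0,"dz": -1.5,"rx": 0,"ry": 0,"rz": 0}]}}

```text
clock: 7.95
tcp_pos: [0.5662, -0.1734, 0.1279]
orientation: [0.031, 3.14, -0.0]
contact_force: [-0.6, 0.2, 5.9]
grip_width: 0.0106
gripper_force: 79.6
```

Contact: the pins rest on the lip at TCP z=0.1279 with about 7 N. I'll turn counter-clockwise under this pressure.

Request:
{"name": "send_rows", "arguments": {"deltas": [{"dx": 0,"dy": 0,"dz": 0,"rx": 0,"ry": 0,"rz": 1.5},{"dx": 0,"dy": 0,"dz": 0,"rx": 0,"ry": 0,"rz": 3},{"dx": 0,"dy": 0,"dz": 0,"rx": 0,"ry": 0,"rz": 4.5},{"dx": 0,"dy": 0,"dz": 0,"rx": 0,"ry": 0,"rz": 6},{"dx": 0,"dy": 0,"dz": 0,"rx": 0,"ry": 0,"rz": 6}]}}

```text
clock: 8.37
tcp_pos: [0.5654, -0.1732, 0.1266]
orientation: [0.136, -3.138, -0.0]
contact_force: [-0.1, -0.2, -0.6]
grip_width: 0.0107
gripper_force: 78.4
```

Request:
{"name": "send_rows", "arguments": {"deltas": [{"dx": 0,"dy": 0,"dz": -0.2,"rx": 0,"ry": 0,"rz": 1},{"dx": 0,"dy": 0,"dz": -0.4,"rx": 0,"ry": 0,"rz": 2},{"dx": 0,"dy": 0,"dz": -0.5,"rx": 0,"ry": 0,"rz": 3},{"dx": 0,"dy": 0,"dz": -0.5,"rx": 0,"ry": 0,"rz": 3}]}}

```text
clock: 8.7
tcp_pos: [0.5656, -0.1732, 0.1264]
orientation: [0.218, -3.134, -0.0]
contact_force: [-0.3, -0.1, -2.1]
grip_width: 0.0107
gripper_force: 78.4
```

The force vanished and z dropped below lip level, so the pins are in the slots. I'll centre to about 9.5° and push down.

Request:
{"name": "send_rows", "arguments": {"deltas": [{"dx": -0.3,"dy": 0,"dz": -1,"rx": 0,"ry": 0,"rz": 1.2},{"dx": -0.3,"dy": 0,"dz": -2,"rx": 0,"ry": 0,"rz": 1.2},{"dx": -0.3,"dy": 0,"dz": -3,"rx": 0,"ry": 0,"rz": 1.2},{"dx": -0.3,"dy": 0,"dz": -4,"rx": 0,"ry": 0,"rz": 1.2},{"dx": -0.3,"dy": 0,"dz": -5,"rx": 0,"ry": 0,"rz": 1.2}]}}

```text
clock: 9.12
tcp_pos: [0.5655, -0.1733, 0.1216]
orientation: [-0.248, 3.132, 0.0]
contact_force: [-0.1, 0.3, 1.4]
grip_width: 0.0105
gripper_force: 78.8
```

Request:
{"name": "send_rows", "arguments": {"deltas": [{"dx": 0,"dy": 0,"dz": -1,"rx": 0,"ry": 0,"rz": 0},{"dx": 0,"dy": 0,"dz": -2,"rx": 0,"ry": 0,"rz": 0},{"dx": 0,"dy": 0,"dz": -3,"rx": 0,"ry": 0,"rz": 0},{"dx": 0,"dy": 0,"dz": -4,"rx": 0,"ry": 0,"rz": 0},{"dx": 0,"dy": 0,"dz": -4,"rx": 0,"ry": 0,"rz": 0}]}}

```text
clock: 9.53
tcp_pos: [0.5655, -0.1733, 0.1176]
orientation: [-0.248, 3.132, 0.0]
contact_force: [-1.2, 0.3, 4.0]
grip_width: 0.011
gripper_force: 79.1
```

Plunger contact came where expected. I'll continue to the bottom.

Request:
{"name": "send_rows", "arguments": {"deltas": [{"dx": 0,"dy": 0,"dz": -1.5,"rx": 0,"ry": 0,"rz": 0},{"dx": 0,"dy": 0,"dz": -3,"rx": 0,"ry": 0,"rz": 0},{"dx": 0,"dy": 0,"dz": -4.5,"rx": 0,"ry": 0,"rz": 0},{"dx": 0,"dy": 0,"dz": -6,"rx": 0,"ry": 0,"rz": 0},{"dx": 0,"dy": 0,"dz": -7,"rx": 0,"ry": 0,"rz": 0}]}}

```text
clock: 9.95
tcp_pos: [0.5656, -0.1733, 0.1107]
orientation: [-0.248, 3.131, 0.0]
contact_force: [-1.2, 1.2, 8.0]
grip_width: 0.0108
gripper_force: 79.6
```

Request:
{"name": "send_rows", "arguments": {"deltas": [{"dx": 0,"dy": 0,"dz": -1,"rx": 0,"ry": 0,"rz": 0},{"dx": 0,"dy": 0,"dz": -2,"rx": 0,"ry": 0,"rz": 0},{"dx": 0,"dy": 0,"dz": -3,"rx": 0,"ry": 0,"rz": 0},{"dx": 0,"dy": 0,"dz": -3,"rx": 0,"ry": 0,"rz": 0}]}}

```text
clock: 10.28
tcp_pos: [0.5656, -0.1733, 0.1079]
orientation: [-0.248, 3.131, 0.0]
contact_force: [-3.0, 0.9, 7.3]
grip_width: 0.0108
gripper_force: 79.9
```

Request:
{"name": "send_rows", "arguments": {"deltas": [{"dx": 0,"dy": 0,"dz": -0.7,"rx": 0,"ry": 0,"rz": 0},{"dx": 0,"dy": 0,"dz": -1.3,"rx": 0,"ry": 0,"rz": 0},{"dx": 0,"dy": 0,"dz": -1.3,"rx": 0,"ry": 0,"rz": 0}]}}

```text
clock: 10.53
tcp_pos: [0.5657, -0.1734, 0.1072]
orientation: [-0.248, 3.131, 0.0]
contact_force: [-3.5, 1.1, 12.3]
grip_width: 0.011
gripper_force: 80.6
```

At the bottom with 12 N. Now I'll twist clockwise in steps.

Request:
{"name": "send_rows", "arguments": {"deltas": [{"dx": 0,"dy": 0,"dz": 0.2,"rx": 0,"ry": 0,"rz": -3},{"dx": 0,"dy": 0,"dz": 0.2,"rx": 0,"ry": 0,"rz": -7},{"dx": 0,"dy": 0,"dz": 0.2,"rx": 0,"ry": 0,"rz": -11},{"dx": 0,"dy": 0,"dz": 0.2,"rx": 0,"ry": 0,"rz": -15},{"dx": 0,"dy": 0,"dz": 0.2,"rx": 0,"ry": 0,"rz": -18}]}}

```text
clock: 10.95
tcp_pos: [0.5668, -0.1739, 0.1075]
orientation: [0.25, 3.129, -0.001]
contact_force: [-1.9, -0.0, 8.5]
grip_width: 0.0109
gripper_force: 79.9
```

```bash
python3 -c "
from look import *
obs()"
```

```text
{'clock': np.float64(10.95), 'joints': array([-0.0672,  0.4703,  0.3402,  1.8685, -0.2055,  0.8337,  1.7885]), 'tcp_pos': array([ 0.5668, -0.1739,  0.1075]), 'contact_force': array([-1.8904e+00, -6.6000e-03,  8.4823e+00]), 'moment': array([0.0054, 0.3001, 0.0754]), 'grip_width': np.float64(0.0109), 'gripper_force': np.float64(79.91)} yang 80.87 z [ 3.e-03 -9.e-04 -1.e+00]
```

Request:
{"name": "send_rows", "arguments": {"deltas": [{"dx": 0,"dy": 0,"dz": 0,"rx": 0,"ry": 0,"rz": -4},{"dx": 0,"dy": 0,"dz": 0,"rx": 0,"ry": 0,"rz": -8},{"dx": 0,"dy": 0,"dz": 0,"rx": 0,"ry": 0,"rz": -12},{"dx": 0,"dy": 0,"dz": 0,"rx": 0,"ry": 0,"rz": -16},{"dx": 0,"dy": 0,"dz": 0,"rx": 0,"ry": 0,"rz": -20}]}}

```text
clock: 11.37
tcp_pos: [0.5668, -0.1738, 0.1074]
orientation: [0.789, 3.038, -0.0]
contact_force: [-0.8, 0.1, 8.6]
grip_width: 0.0106
gripper_force: 79.9
```

Request:
{"name": "send_rows", "arguments": {"deltas": [{"dx": 0,"dy": 0,"dz": 0,"rx": 0,"ry": 0,"rz": -4},{"dx": 0,"dy": 0,"dz": 0,"rx": 0,"ry": 0,"rz": -8},{"dx": 0,"dy": 0,"dz": 0,"rx": 0,"ry": 0,"rz": -12},{"dx": 0,"dy": 0,"dz": 0,"rx": 0,"ry": 0,"rz": -16},{"dx": 0,"dy": 0,"dz": 0,"rx": 0,"ry": 0,"rz": -20}]}}

```text
clock: 11.78
tcp_pos: [0.5667, -0.174, 0.1074]
orientation: [1.305, 2.855, 0.0]
contact_force: [-1.0, 0.3, 7.8]
grip_width: 0.0104
gripper_force: 79.9
```

```bash
python3 -c "
from look import *
obs()"
```

```text
{'clock': np.float64(11.7833), 'joints': array([-0.1967,  0.498 ,  0.5172,  1.8772, -0.3206,  0.846 ,  1.196 ]), 'tcp_pos': array([ 0.5667, -0.174 ,  0.1074]), 'contact_force': array([-0.9868,  0.2795,  7.814 ]), 'moment': array([-0.0428,  0.2787,  0.0567]), 'grip_width': np.float64(0.0104), 'gripper_force': np.float64(79.9074)} yang 40.87 z [ 0.0027 -0.001  -1.    ]
```

Request:
{"name": "send_rows", "arguments": {"deltas": [{"dx": 0,"dy": 0,"dz": 0,"rx": 0,"ry": 0,"rz": -4},{"dx": 0,"dy": 0,"dz": 0,"rx": 0,"ry": 0,"rz": -8},{"dx": 0,"dy": 0,"dz": 0,"rx": 0,"ry": 0,"rz": -12},{"dx": 0,"dy": 0,"dz": 0,"rx": 0,"ry": 0,"rz": -16},{"dx": 0,"dy": 0,"dz": 0,"rx": 0,"ry": 0,"rz": -18}]}}

```text
clock: 12.2
tcp_pos: [0.5666, -0.1738, 0.1073]
orientation: [1.736, 2.616, 0.001]
contact_force: [-1.3, -0.7, 9.3]
grip_width: 0.0107
gripper_force: 79.9
```

Request:
{"name": "send_rows", "arguments": {"deltas": [{"dx": 0,"dy": 0,"dz": 0,"rx": 0,"ry": 0,"rz": -1},{"dx": 0,"dy": 0,"dz": 0,"rx": 0,"ry": 0,"rz": -2},{"dx": 0,"dy": 0,"dz": 0,"rx": 0,"ry": 0,"rz": -3},{"dx": 0,"dy": 0,"dz": 0,"rx": 0,"ry": 0,"rz": -3}]}}

```text
clock: 12.53
tcp_pos: [0.5665, -0.1739, 0.1073]
orientation: [1.8, 2.572, 0.001]
contact_force: [-1.6, -1.0, 8.2]
grip_width: 0.0111
gripper_force: 79.9
```

```bash
python3 -c "
from look import *
obs()"
```

```text
{'clock': np.float64(12.5333), 'joints': array([-0.2633,  0.5195,  0.6118,  1.8815, -0.386 ,  0.8576,  0.8922]), 'tcp_pos': array([ 0.5665, -0.1739,  0.1073]), 'contact_force': array([-1.6088, -0.9804,  8.1666]), 'moment': array([0.0535, 0.3799, 0.0167]), 'grip_width': np.float64(0.0111), 'gripper_force': np.float64(79.9218)} yang 20.01 z [ 0.0023 -0.001  -1.    ]
```

Request:
{"name": "send_rows", "arguments": {"deltas": [{"dx": 0,"dy": 0,"dz": 1,"rx": 0,"ry": 0,"rz": 0},{"dx": 0,"dy": 0,"dz": 2,"rx": 0,"ry": 0,"rz": 0},{"dx": 0,"dy": 0,"dz": 3,"rx": 0,"ry": 0,"rz": 0},{"dx": 0,"dy": 0,"dz": 4,"rx": 0,"ry": 0,"rz": 0},{"dx": 0,"dy": 0,"dz": 4,"rx": 0,"ry": 0,"rz": 0}]}}

```text
clock: 12.95
tcp_pos: [0.5665, -0.1739, 0.1112]
orientation: [1.799, 2.572, 0.001]
contact_force: [-1.3, -0.2, 7.8]
grip_width: 0.0109
gripper_force: 79.5
```

Request:
{"name": "send_rows", "arguments": {"deltas": [{"dx": 0,"dy": 0,"dz": 0.7,"rx": 0,"ry": 0,"rz": 0},{"dx": 0,"dy": 0,"dz": 1.5,"rx": 0,"ry": 0,"rz": 0},{"dx": 0,"dy": 0,"dz": 1.5,"rx": 0,"ry": 0,"rz": 0}]}}

```text
clock: 13.2
tcp_pos: [0.5665, -0.1739, 0.1126]
orientation: [1.799, 2.572, 0.001]
contact_force: [-0.5, -0.6, 6.3]
grip_width: 0.011
gripper_force: 79.6
```

Rising past the lip limit (0.110) with the spring still pushing, so the pins are entering the pockets. I'll follow it up.

Request:
{"name": "send_rows", "arguments": {"deltas": [{"dx": 0,"dy": 0,"dz": 0.7,"rx": 0,"ry": 0,"rz": 0},{"dx": 0,"dy": 0,"dz": 1.4,"rx": 0,"ry": 0,"rz": 0},{"dx": 0,"dy": 0,"dz": 2,"rx": 0,"ry": 0,"rz": 0},{"dx": 0,"dy": 0,"dz": 2,"rx": 0,"ry": 0,"rz": 0}]}}

```text
clock: 13.53
tcp_pos: [0.5664, -0.1738, 0.1144]
orientation: [1.799, 2.572, 0.001]
contact_force: [0.5, -0.7, 5.5]
grip_width: 0.0108
gripper_force: 79.5
```

Request:
{"name": "send_rows", "arguments": {"deltas": [{"dx": 0,"dy": 0,"dz": 0.6,"rx": 0,"ry": 0,"rz": 0},{"dx": 0,"dy": 0,"dz": 1.2,"rx": 0,"ry": 0,"rz": 0},{"dx": 0,"dy": 0,"dz": 1.2,"rx": 0,"ry": 0,"rz": 0},{"dx": 0,"dy": 0,"dz": 1.2,"rx": 0,"ry": 0,"rz": 0}]}}

```text
clock: 13.87
tcp_pos: [0.5662, -0.1737, 0.115]
orientation: [1.8, 2.573, -0.0]
contact_force: [5.6, -3.0, -2.8]
grip_width: 0.0106
gripper_force: 78.3
```

The force flipped at z≈0.115: the pins are seated against the pocket roofs, locked. I'll ease off 1 mm, release and retreat straight up.

Request:
{"name": "send_rows", "arguments": {"deltas": [{"dx": 0,"dy": 0,"dz": -0.6,"rx": 0,"ry": 0,"rz": 0},{"dx": 0,"dy": 0,"dz": -0.6,"rx": 0,"ry": 0,"rz": 0}]}}

```text
clock: 14.03
tcp_pos: [0.5661, -0.1737, 0.1149]
orientation: [1.8, 2.573, 0.0]
contact_force: [3.7, -3.2, 1.4]
grip_width: 0.0108
gripper_force: 79.2
```

Request:
{"name": "send_rows", "arguments": {"deltas": [{"dx": 0,"dy": 0,"dz": 0,"rx": 0,"ry": 0,"rz": 0},{"dx": 0,"dy": 0,"dz": 0,"rx": 0,"ry": 0,"rz": 0},{"dx": 0,"dy": 0,"dz": 0,"rx": 0,"ry": 0,"rz": 0},{"dx": 0,"dy": 0,"dz": 0,"rx": 0,"ry": 0,"rz": 0}], "jaw": 40}}

```text
clock: 14.37
tcp_pos: [0.5645, -0.1727, 0.114]
orientation: [-1.799, -2.573, 0.0]
contact_force: [-0.5, -0.1, -0.3]
grip_width: 0.0402
gripper_force: 0.0
```

Request:
{"name": "send_rows", "arguments": {"deltas": [{"dx": 0,"dy": 0,"dz": 10,"rx": 0,"ry": 0,"rz": 0},{"dx": 0,"dy": 0,"dz": 30,"rx": 0,"ry": 0,"rz": 0},{"dx": 0,"dy": 0,"dz": 60,"rx": 0,"ry": 0,"rz": 0},{"dx": 0,"dy": 0,"dz": 90,"rx": 0,"ry": 0,"rz": 0},{"dx": 0,"dy": 0,"dz": 90,"rx": 0,"ry": 0,"rz": 0}]}}

```text
clock: 14.78
tcp_pos: [0.5684, -0.1749, 0.2108]
orientation: [1.797, 2.567, 0.006]
contact_force: [0.9, -1.5, -0.1]
grip_width: 0.0402
gripper_force: 0.0
```

Run:
```python
from look import *
o,M=obs()
f=grab('wrist'); s=grab('scene')
cv2.imwrite('pics/w8.png',np.hstack([f['frame'][50:400,180:480], cv2.resize(s['frame'][150:300,120:270],(500,500))[75:425]]))
c=cloud(f); hsv=cv2.cvtColor(f['frame'],cv2.COLOR_BGR2HSV); g=cv2.inRange(hsv,(45,90,40),(85,255,255))>0
near=np.hypot(c[...,0]-.5655,c[...,1]+.173)<.04
m=g&near&(c[...,2]>.15); zt=np.percentile(c[m][:,2],90); m&=abs(c[...,2]-zt)<.004; v,u=np.nonzero(m)
print('wing top z',zt.round(4),'expected locked',.091+.025+.051, cv2.minAreaRect((plane(f,u,v,zt)[:,:2]*1000).astype(np.float32)))
```

```text
{'clock': np.float64(14.7833), 'joints': array([-0.3284,  0.3953,  0.6872,  1.7926, -0.2879,  1.0463,  0.8141]), 'tcp_pos': array([ 0.5684, -0.1749,  0.2108]), 'contact_force': array([ 0.9436, -1.4826, -0.0576]), 'moment': array([-0.035 , -0.0238,  0.0327]), 'grip_width': np.float64(0.0402), 'gripper_force': np.float64(0.0)} yang 20.02 z [ 0.0088 -0.0014 -1.    ]
wing top z 0.1669 expected locked 0.16699999999999998 ((566.8160400390625, -173.17529296875), (11.286460876464844, 45.51994323730469), 20.28790855407715)
```

View pics/w8.png

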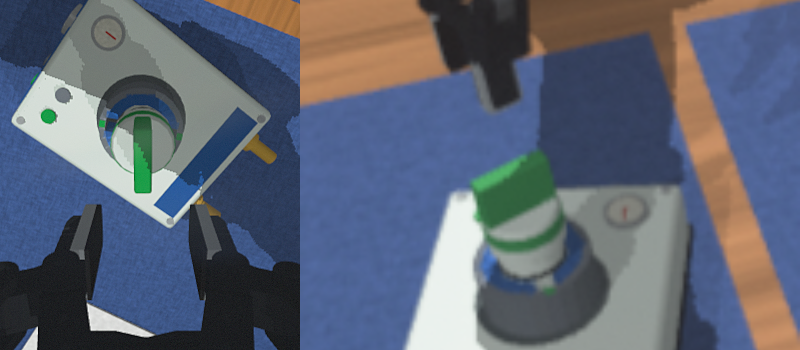

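The wing top measures 0.1669, against 0.167 expected when locked. The cartridge is upright at -70° and the gripper is clear.

```bash
python3 -c "
from bench import r
print(r.hand_in())"
```

```text
the job is handed in; nothing more can be done
None
```

The smallest cartridge is locked and upright in the socket, let go, and handed in at about 15 s; its wing top measured 166.9 mm (167 mm expected when locked), and the highest push force read between moves was about 14 N.

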